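# Open a locked interlock unit with a worn lock

### The arm

A 6-joint arm with a two-finger parallel gripper is mounted at the origin on the work surface. World frame = base frame: x ahead of the robot, y to its left, z up, the work surface at z = 0. Lengths are in m, angles in rad, forces in N, time in s.
With the tool pointing down it reaches from about 0.375 to 0.9 m from the base axis. Payload 3.1 kg.
Tool frame: the origin (TCP) lies at the very end of the fingers, on their centre line; the grasp point (between the pads) lies 19 mm behind it; z points along the fingers, y is the direction in which the jaws open and shut (so a half turn about z gives the same grasp; the last joint's range is limited). The gripper opens to 85 mm and grips with 20 to 120 N. Pads are 22 mm wide; open, the fingers measure 114 mm over their backs; the gripper's body (76 mm by 85 mm) begins 54 mm behind the grasp point. The pads swing forward as they close: fully open they stand 13 mm farther back than shut.
Start: joints at [1.157, 0.527, 1.433, -0, 1.181, -0.178], TCP at [0.146, 0.608, 0.196] pointing down, gripper open.
Joint ranges: [-3.08, 3.08], [-0.75, 2.2], [0.22, 2.44], [-1.43, 4.57], [0, 2.65], [-2.85, 2.85]. Speed limits (rad/s): [2.79, 2.79, 3.14, 3.14, 3.14, 3.14].

### API

Orientations are given as a unit quaternion [x, y, z, w].
In Python, from station import manip gives the robot as it stands. The module is installed in compiled form; this text tells all that it offers.
- The arm moves only by the tool send_rows, never from a script. Its argument "commands" is a list of rows, each an object with "delta_pos": the shift along the world's x, y, z in cm, a list of three; "yaw": the turn about the world's z in rad. A call has 1 to 10 rows; each row shifts and turns the pose as measured when the row begins; what a row does not reach is not made up. A row lasts 1/8 s, in which the tool goes at most 62.5 mm and 10.7 degrees, less where a joint would pass 70% of its speed; a pose out of reach is approached as far as the arm can. A call is refused whole if a number of a shift passes 6.25 or a number of a turn 0.188, either way. A call with a gripper value outside its range is refused whole. "grip" is the closure, from -1 (fully open) to 1 (shut), set as the call begins (left out, the last holds). The fingers move at their own pace and stop on an object; "force" is the grip in N (left out, the last holds). Time passes only in rows, so rows that do not move let the fingers close. It gives the time, the measured TCP pose, the force and the opening at its end, in the units of the state.
- manip.sense(): the state, without advancing time (a new reading comes with each control period).
- manip.snapshot(name): name is "scene" or "top" or "wrist"; returns the picture (400x640x3 uint8, blue, green, red); there is no depth.
- manip.get_calibration(name): a dict with "fx", "fy", "cx", "cy" (pixels), "world_to_cam" (4x4, takes a point from world to camera coordinates); the wrist camera has in their place "mount" (4x4, takes a point from camera to tool coordinates, whose origin is the TCP and whose axes are the flange's). Camera axes: x right, y down, z forward; pixel columns grow to the right and rows downward; lengths in m; the calibration is good to about 2 mm. The wrist camera is an equidistant fisheye: a pixel r from the principal point sees the ray r / f radians off the axis. A picture is of the moment at which its call begins: read the wrist's pose just before it. get_calibration takes no time and is no camera call.
- manip.sign_off(): hands the job in, once; it reports no verdict.
The state is a dict: "t": time; "q": joint angles; "qd": joint speeds; "tau": joint torques, N m; "tcp_pos": TCP position; "tool_rot": TCP orientation; "force": force on the tool from outside, world axes, zero at the start; "ft_torque": the same for the moment, N m; "finger_gap": opening from 0.0 (shut) to 1.0 (fully open).
Only numpy, scipy, OpenCV 4.12 (cv2) and the standard library are available. Lean on these libraries where they do the work, as an engineer would, in place of code of your own. Each camera call takes 0.05 s, during which the arm holds its last target. There are 200 camera calls.

### The job

Open the interlock unit on the bench. Push the key in its lock fully home and hold it there while turning it back and forth to feel where the worn lock takes hold, then turn it clockwise until the lid springs up a little. Then reach under the raised front edge, push the sprung safety catch aside while lifting the lid by its bar, and leave the lid standing well open (about 60 degrees), the other things on the bench left where they are.

Things in the scene. Friction and masses are not known exactly. Their poses are not given: they have to be found in the camera images.
- unit: Interlock unit: beige-grey sheet-steel box, 200 (x) x 280 (y) x 100 high, fixed to the bench. Origin: centre of its underside; +x to its back (hinge side), -x to its front, +y to its lock side, z up. Unit points below are in this frame, in mm. Its top is a lid (y -140 to +69) and a fixed strip (y +71 to +140) with the lock
- lock_face (a point): Centre of the round steel lock face, 42 across, at unit (-50, +105, 106), 6 above the strip. The key turns about the vertical axis through it. At some hidden angle of the key, new every time, from -0.5 to 0.2 and on either side of where the key stands, the pushed-in key drops into the lock's claw (within 0.12 rad either way, at up to 1 rad/s) and from then on carries the lock with it
- key_grip (a point): Middle of the key's flat bow, on the key's axis; unit z 141 with the key out, 133 pushed home. The bow is a plain steel plate 8 thick, 30 wide, 30 high on a round shaft 8 thick that never leaves the lock (20 of it shows below the bow, 12 when home). Site axes turn with the key: x is the thickness, y the width. At key = 0 they lie along the unit's x and y
- key_in (a joint): How far the key is pushed down into its lock, m: 0 as it starts (a spring holds it out), 0.008 fully home. Needs 3 to 5 N, and it springs out again when let go. Only when home can the key take hold of the lock
- key (a joint): Turn of the key, rad, growing clockwise seen from above; stops at -0.65 and 0.75; starts from -0.35 to 0.35. Almost free until it takes hold of the lock, then about 0.1 N m, with 0.12 rad of play each way. Then turn it clockwise: the lid springs up when the key is at about 0.5 to 0.65. If it reaches its clockwise stop and nothing happens, seek the claw back anticlockwise, still pushed home
- lid (a joint): Lid angle, rad: 0 shut, up to 1.3. When unlocked it springs up to about 0.14 by itself (front edge raised by some 28 mm) and is then held there by the safety catch. The hinge is stiff, so the lid stays wherever it is left; lifting takes about 3 N at the bar
- lid_bar (a point): Middle of the lid's lifting bar: a round steel bar 10 thick, along the unit's y from -105 to +35, 50 in front of the box and bent down below the lid. Shut it is at unit (-150, -35, 70), with the lid sprung up at about (-152, -35, 105). 45 mm are free between the bar and the front of the box. Site axes turn with the lid
- lid_hinge (a point): Point on the lid's hinge axis (parallel to the unit's y), at unit (100, -35, 98.5). The bar's centre line lies 250 in front of and 28.5 below this axis when shut, and swings about it, up and backwards
- catch (a joint): Sideways travel of the safety catch towards the unit's +y (lock side), m: 0 at rest, 0.018 at its stop. The lid passes from 0.011 on; needs 1.5 to 3 N, springs back when let go. It must be held aside until the lid is past about 0.21 rad
- catch_tip (a point): Top outer end of the safety catch's paddle: a steel plate 6 thick (y), reaching from the box's front face 41 mm outwards (x -141 to -98) and from z 68 to z 104, centred at y -30 when at rest. It stands in the gap between the bar and the box; push it by its -y side, towards +y
- screwdriver: Screwdriver lying on the bench beside the unit, bystander
- multimeter: Grey hand multimeter 150 x 75 x 34, lying beside the unit, bystander
- flange: Steel vacuum flange, a ring 70 across and 13 high, in front of the unit, bystander
- adapter: Small aluminium adapter block 50 x 30 x 22, in front of the unit, bystander
- end_cap: Aluminium end cap, 26 across and 14 high, standing on the rear part of the unit's fixed strip, bystander
- spanner: Steel spanner lying on the bench on the robot's left, bystander
- tin: Open aluminium tray 110 x 80 x 35 on the robot's right, bystander

How it is judged:
On the way, in this order (a step that is already met when the one before it is completed fails the run):
1. the key, pushed home, has taken hold of the lock and turned it: the lid has sprung up (lid above 0.08 rad, not yet lifted) (value of joint lid between 0.08 and 0.25 rad), for 0.2 s.
2. the safety catch is held aside (more than 9 mm) (value of joint catch above 0.009 m and value of joint lid below 0.3 rad), for 0.05 s.
At the end, for the whole second after the job is handed in: the lid stands open by more than 0.75 rad (43 degrees) and at rest, the safety catch has sprung back (within 4 mm of its rest) (value of joint lid above 0.75 rad and velocity of joint lid between -0.05 and 0.05 rad/s and value of joint catch below 0.004 m); the robot touches nothing.
It fails at once if a bystander is moved by more than 30 mm (distance of any of screwdriver, multimeter, flange, adapter, end_cap, spanner, tin from where it was at the start of the episode above 0.03 m).
It also fails if it takes over 64 s, if anything falls off the work surface, if the arm or the gripper's body presses on something with over 40 N, if the wrist force passes 120 N, or if a joint passes its speed limit or range.

## Working session

There is one attempt and no reset: what is moved stays moved. The work goes in short steps, Python scripts to look and compute and a tool call to move; the robot and the scene stay as the last step left them, time stands still between calls to the robot, and variables do not carry over. Pictures are saved under pics/ and viewed, about 8 in all and at most 12, crops included, and the job is handed in when it is done.

Besides the shell and the picture viewer there is one more tool, called after "Call:" by a JSON object that holds its "name" and its "arguments", one argument or row to a line. send_rows: Moves the arm, as the interface text tells. Its arguments: {"type":"object","properties":{"commands":{"type":"array","items":{"type":"object","properties":{"delta_pos":{"type":"array","items":{"type":"number"}},"yaw":{"type":"number"}}}},"grip":{"type":"number"},"force":{"type":"number"}},"required":["commands"]}

```bash
mkdir -p pics; python3 - <<'E'
from station import manip
import cv2
s=manip.sense();print({k:s[k] for k in('t','tcp_pos','tool_rot','force','finger_gap')})
for n in('top','scene'):
    cv2.imwrite(f'pics/{n}0.png',manip.snapshot(n)); c=manip.get_calibration(n);print(n,c)
print(manip.get_calibration('wrist'))
E
```

```text
{'t': 0.0, 'tcp_pos': array([0.14567504, 0.60697736, 0.19472402]), 'tool_rot': array([ 1.17633692e-01,  9.93056465e-01, -1.03269556e-03, -3.23394342e-04]), 'force': array([-0.04959108,  0.24588114, -0.42200696]), 'finger_gap': 1.0003231239099817}
top {'fx': 448.8824463792855, 'fy': 448.8824463792855, 'cx': 321.14631831465965, 'cy': 203.64259554776297, 'world_to_cam': array([[ 0.03120165, -0.99950226, -0.00465732, -0.01429625],
       [-0.99525728, -0.03063893, -0.09232658,  0.59252484],
       [ 0.09213793,  0.00751597, -0.99571789,  1.16838339],
       [ 0.        ,  0.        ,  0.        ,  1.        ]])}
scene {'fx': 381.40085427646613, 'fy': 381.40085427646613, 'cx': 317.067403334698, 'cy': 202.92059486004106, 'world_to_cam': array([[-4.29743779e-02,  9.99075060e-01, -1.49230676e-03,
         1.29944359e-02],
       [ 5.74809085e-01,  2.35031696e-02, -8.17949948e-01,
        -2.56282124e-01],
       [-8.17158319e-01, -3.60086816e-02, -5.75287455e-01,
         1.65471914e+00],
       [ 0.00000000e+00,  0.00000000e+00,  0.00000000e+00,
         1.00000000e+00]])}
{'fx': 309.70691628693146, 'fy': 309.70691628693146, 'cx': 321.9695296106111, 'cy': 194.00342909653514, 'mount': array([[-4.66258139e-04, -9.48722185e-01, -3.16110736e-01,
         8.23087168e-02],
       [ 9.99999602e-01, -6.82884590e-04,  5.74513255e-04,
        -7.77098386e-05],
       [-7.60920621e-04, -3.16110342e-01,  9.48722126e-01,
        -1.77756241e-01],
       [ 0.00000000e+00,  0.00000000e+00,  0.00000000e+00,
         1.00000000e+00]])}
```

View pics/top0.png

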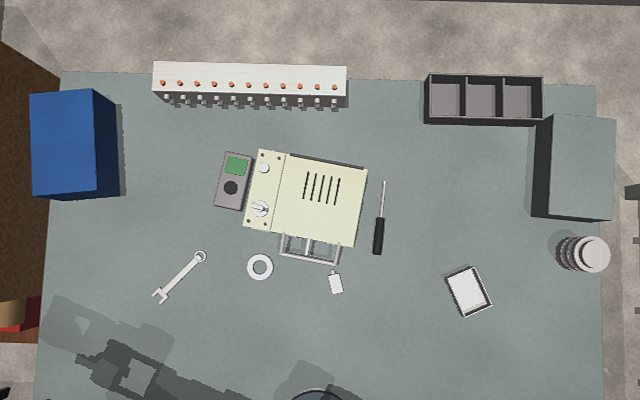

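View pics/scene0.png

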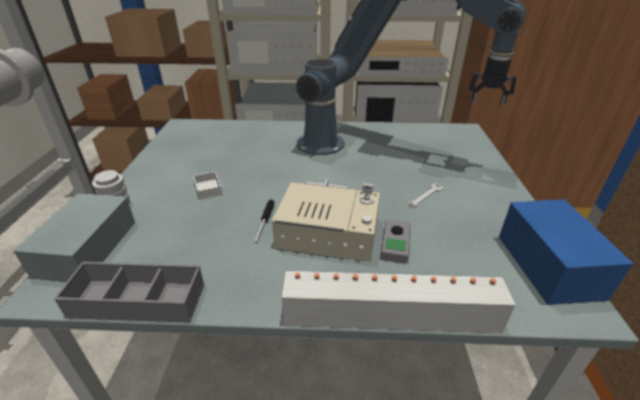

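The top view shows the unit at about (245–367, 150–250), with its front facing the robot, the lock at about (260,208) and the bar at about (310,258). I'll enlarge that area.

```bash
python3 - <<'E'
import cv2
a=cv2.imread('pics/top0.png')[140:300,230:390]
cv2.imwrite('pics/crop1.png',cv2.resize(a,(600,600),interpolation=cv2.INTER_CUBIC))
E
```

```text
(no output)
```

View pics/crop1.png

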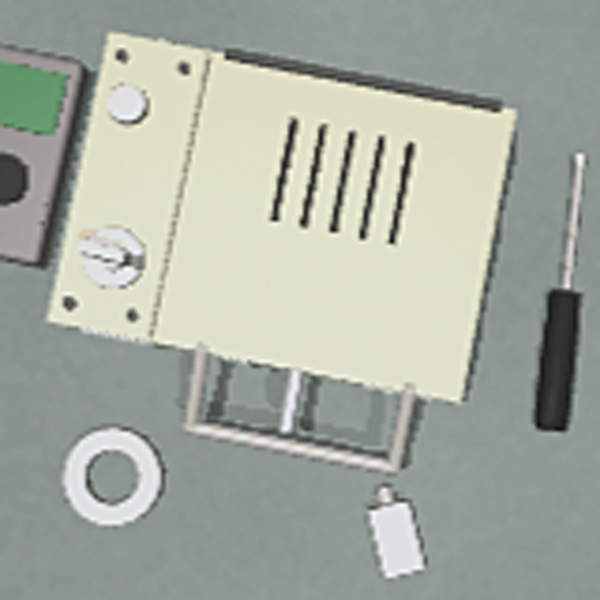

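The crop shows the box corners at (108,33), (48,322), (463,402) and (516,108), the lock face at (112,257), and the bar ends at about (190,430) and (395,467). I'll fit the unit's pose to these.

```bash
cat > h.py <<'E'
import numpy as np, cv2
from scipy.optimize import least_squares
from scipy.spatial.transform import Rotation as R
def proj(c,P):
    P=np.atleast_2d(P); p=P@c['world_to_cam'][:3,:3].T+c['world_to_cam'][:3,3]
    return p[:,:2]/p[:,2:]*c['fx']+[c['cx'],c['cy']]
def wproj(c,s,P):
    Rm=R.from_quat(s['tool_rot']).as_matrix(); t=(np.atleast_2d(P)-s['tcp_pos'])@Rm
    M=c['mount']; p=(t-M[:3,3])@M[:3,:3]
    r=np.linalg.norm(p[:,:2],axis=1); th=np.arctan2(r,p[:,2])
    return p[:,:2]/r[:,None]*(th*c['fx'])[:,None]+[c['cx'],c['cy']]
def U(u,P):
    c,s=np.cos(u[2]),np.sin(u[2]); P=np.atleast_2d(np.array(P,float))/1000
    return np.c_[u[0]+c*P[:,0]-s*P[:,1],u[1]+s*P[:,0]+c*P[:,1],P[:,2]]
def state(s):
    e=R.from_quat(s['tool_rot']).as_matrix()
    print('t %.2f'%s['t'],'tcp',s['tcp_pos'].round(4),'jawyaw',np.arctan2(e[1,1],e[0,1]).round(3),'z',e[:,2].round(3),'F',s['force'].round(1),'gap',round(s['finger_gap'],3),'q',np.round(s['q'],2))
E
python3 - <<'E'
from h import *
from station import manip
c=manip.get_calibration('top')
P=[[100,140,100],[-100,140,100],[-100,-140,100],[100,-140,100],[-50,105,106],[-150,35,75],[-150,-105,75]]
px=np.array([[108,33],[48,322],[463,402],[516,108],[112,257],[190,430],[395,467]])/3.75+[230,140]
f=lambda u:(proj(c,U(u,P))-px).ravel()
r=least_squares(f,[.5,.05,0]);u=r.x;print(u,r.fun.reshape(-1,2).round(1))
np.save('u.npy',u)
for n,p in dict(lock=[-50,105,106],bar=[-150,-35,70],tip=[-141,-30,104],endcap=[60,105,115]).items():print(n,U(u,[p]).round(4))
state(manip.sense())
E
```

```text
[ 0.60025339  0.04329839 -0.15762281] [[-0.1 -0.2]
 [-0.1  0.4]
 [-0.3  0.2]
 [-0.   0.2]
 [ 0.2  0.5]
 [ 0.3 -0.8]
 [-0.  -0.2]]
lock [[0.5674 0.1548 0.106 ]]
bar [[0.4466 0.0323 0.07  ]]
tip [[0.4563 0.0358 0.104 ]]
endcap [[0.676  0.1376 0.115 ]]
t 0.10 tcp [0.1457 0.607  0.1948] jawyaw 1.335 z [-0.001 -0.002 -1.   ] F [-1.2 -1.3  0.5] gap 1.003 q [ 1.16  0.53  1.43  0.    1.18 -0.18]
```

Call:
{"name": "send_rows", "arguments": {
  "commands": [
    {"delta_pos": [3.5,-4.2,1],"yaw": -0.15},
    {"delta_pos": [4.2,-4.4,1],"yaw": -0.15},
    {"delta_pos": [4.2,-4.4,1],"yaw": -0.15},
    {"delta_pos": [4.2,-4.4,1],"yaw": -0.15},
    {"delta_pos": [4.2,-4.4,1],"yaw": -0.15},
    {"delta_pos": [4.2,-4.4,1],"yaw": -0.15},
    {"delta_pos": [4.2,-4.4,0],"yaw": -0.15},
    {"delta_pos": [4.2,-4.4,0],"yaw": -0.15},
    {"delta_pos": [4,-4.4,0],"yaw": -0.15},
    {"delta_pos": [4,-4.4,0],"yaw": -0.15}
  ],
  "grip": -1,
  "force": 60
}}

```text
t: 1.35
tcp_pos: [0.5589, 0.1583, 0.2525]
tool_rot: [0.776, 0.631, -0.001, -0.003]
force: [0.6, 0.8, 0.3]
finger_gap: 1.0
```

```bash
python3 - <<'E'
from h import *
from station import manip
s=manip.sense();state(s)
im=manip.snapshot('wrist');c=manip.get_calibration('wrist');u=np.load('u.npy')
P=U(u,[[-50,105,106],[-50,105,156],[-100,140,100],[-100,71,100],[60,105,114]])
px=wproj(c,s,P);print(px.round(1))
x,y=np.clip(px[0].astype(int),[100,75],[540,325]);print(x-100,y-75)
cv2.imwrite('pics/w1.png',cv2.resize(im[y-75:y+75,x-100:x+100],(800,600),interpolation=cv2.INTER_CUBIC))
E
```

```text
t 1.35 tcp [0.5589 0.1583 0.2525] jawyaw -0.206 z [-0.005  0.003 -1.   ] F [0.6 0.8 0.3] gap 1.0 q [0.08 0.41 1.47 0.   1.26 0.29]
[[332.  172.4]
 [333.5 185.7]
 [284.2 142. ]
 [289.1 202.2]
 [432.2 170.5]]
232 97
```

View pics/w1.png

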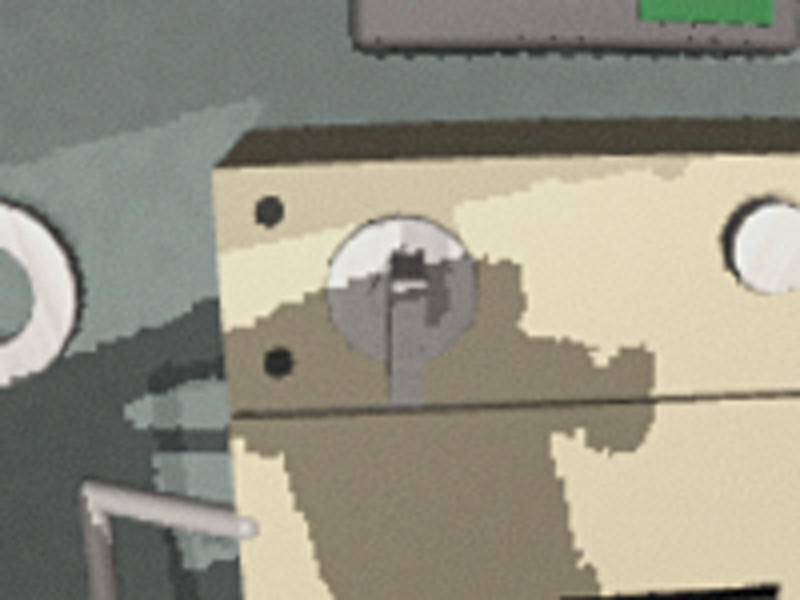

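The wrist crop shows the lock at (402,288), about 2 mm from the prediction. The bow is edge-on, a vertical stripe from (405,265) to (405,405), so the key is at about 0.05 and the jaws are already aligned. Next I descend and grasp.

Call:
{"name": "send_rows", "arguments": {
  "commands": [
    {"delta_pos": [0.9,-0.2,-2],"yaw": 0.0},
    {"delta_pos": [0,0,-4],"yaw": 0},
    {"delta_pos": [0,0,-4],"yaw": 0},
    {"delta_pos": [0,0,-2.5],"yaw": 0},
    {"delta_pos": [0,0,0],"yaw": 0}
  ]
}}

```text
t: 2.02
tcp_pos: [0.5754, 0.1465, 0.1227]
tool_rot: [0.78, 0.626, -0.001, 0.001]
force: [-0.1, -0.6, 0.9]
finger_gap: 0.999
```

Call:
{"name": "send_rows", "arguments": {
  "commands": [
    {"delta_pos": [-0.8,0.85,0],"yaw": 0.0},
    {"delta_pos": [0,0,0],"yaw": 0},
    {"delta_pos": [0,0,0],"yaw": 0}
  ]
}}

```text
t: 2.4
tcp_pos: [0.5684, 0.1565, 0.1256]
tool_rot: [0.78, 0.626, 0.001, 0.003]
force: [0.7, -0.3, 0.2]
finger_gap: 0.999
```

```bash
python3 - <<'E'
from h import *
from station import manip
s=manip.sense();state(s)
im=manip.snapshot('wrist');c=manip.get_calibration('wrist');u=np.load('u.npy')
P=U(u,[[-50,105,106],[-50,105,156],[-100,140,100],[-100,71,100],[60,105,114]])
px=wproj(c,s,P);print(px.round(1))
cv2.imwrite('pics/w2.png',cv2.resize(im[100:340,180:500],(800,600),interpolation=cv2.INTER_CUBIC));print((px-[180,100])*2.5)
E
```

```text
t 2.40 tcp [0.5684 0.1565 0.1256] jawyaw -0.218 z [ 0.006 -0.002 -1.   ] F [ 0.7 -0.3  0.2] gap 0.999 q [ 0.08  0.57  1.59 -0.    0.98  0.3 ]
[[322.6 217.9]
 [323.3 253.5]
 [246.9 171.4]
 [259.9 259. ]
 [475.  211.3]]
[[356.38197314 294.68497231]
 [358.37055496 383.65979387]
 [167.30635992 178.41498365]
 [199.83269424 397.52891899]
 [737.58701657 278.2024312 ]]
```

View pics/w2.png

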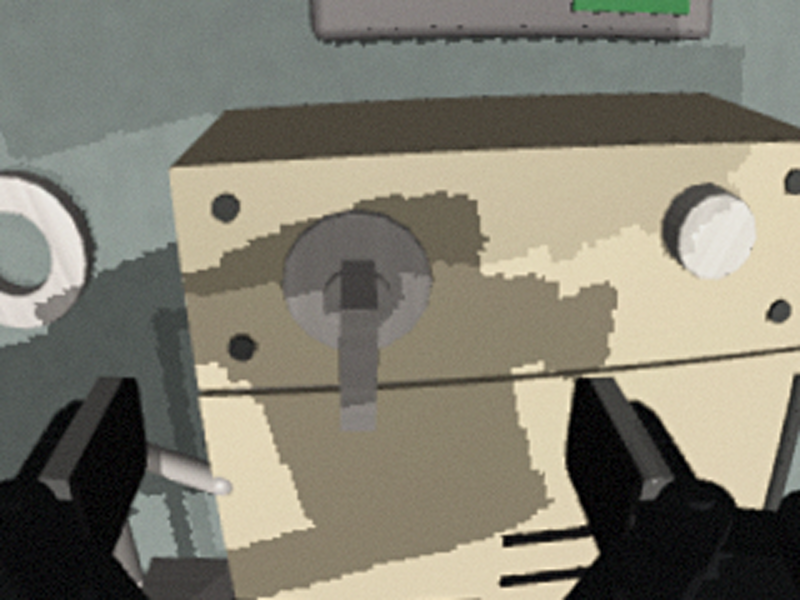

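The bow stands aligned and centred between the open fingers (stripe at x≈358, y from 310 to 432). Next I lower slightly and close.

Call:
{"name": "send_rows", "arguments": {
  "commands": [
    {"delta_pos": [0,0,-0.3],"yaw": 0.0},
    {"delta_pos": [0,0,0],"yaw": 0},
    {"delta_pos": [0,0,0],"yaw": 0},
    {"delta_pos": [0,0,0],"yaw": 0},
    {"delta_pos": [0,0,0],"yaw": 0},
    {"delta_pos": [0,0,0],"yaw": 0},
    {"delta_pos": [0,0,0],"yaw": 0}
  ],
  "grip": 1,
  "force": 50
}}

```text
t: 3.32
tcp_pos: [0.5691, 0.1562, 0.1233]
tool_rot: [0.78, 0.626, 0.002, 0.003]
force: [0.3, 0.9, 0.7]
finger_gap: -0.001
```

```bash
python3 -c "
from h import *
from station import manip
s=manip.sense();state(s);print(s['ft_torque'])"
```

```text
t 3.33 tcp [0.5691 0.1562 0.1233] jawyaw -0.218 z [ 0.007 -0.002 -1.   ] F [0.3 0.9 0.7] gap -0.001 q [ 0.08  0.57  1.6  -0.    0.97  0.3 ]
[-0.03765442 -0.02312543 -0.04531651]
```

```bash
python3 - <<'E'
from h import *
from station import manip
im=manip.snapshot('wrist')
cv2.imwrite('pics/w3.png',cv2.resize(im[100:340,180:500],(800,600),interpolation=cv2.INTER_CUBIC))
E
```

```text
(no output)
```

View pics/w3.png

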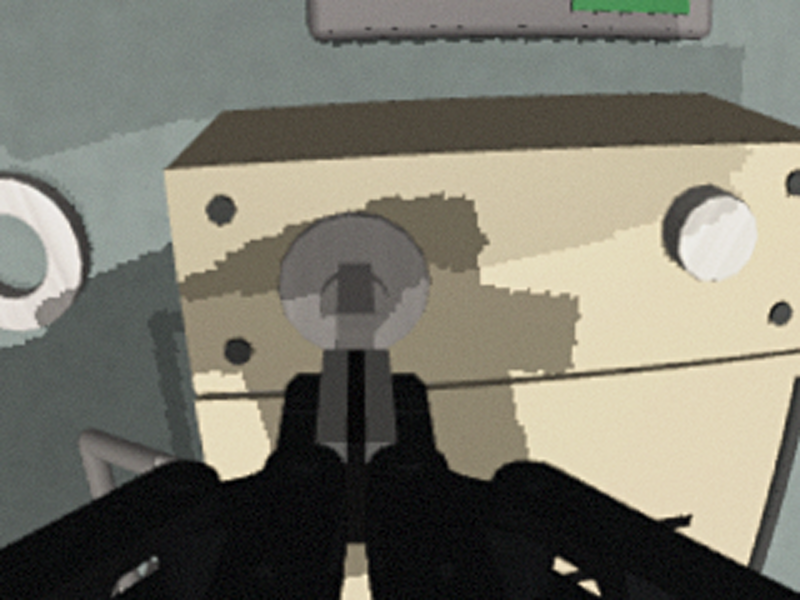

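The fingers closed on nothing. Going by their apparent scale, the tips sit about 38 mm behind the reported TCP, just above the bow. I'll probe gently downward to measure the real tip height against the bow top.

Call:
{"name": "send_rows", "arguments": {
  "commands": [
    {"delta_pos": [0,0,-0.3],"yaw": 0},
    {"delta_pos": [0,0,-0.2],"yaw": 0},
    {"delta_pos": [0,0,0],"yaw": 0}
  ]
}}

```text
t: 3.75
tcp_pos: [0.5695, 0.1563, 0.1184]
tool_rot: [0.78, 0.626, 0.002, 0.003]
force: [-1.5, -0.2, 2.4]
finger_gap: 0.004
```

```bash
python3 - <<'E'
from h import *
from station import manip
state(manip.sense())
a=manip.snapshot('scene')[160:240,310:430]
b=manip.snapshot('top')[160:260,220:340]
cv2.imwrite('pics/s3.png',np.hstack([cv2.resize(a,(480,320),interpolation=cv2.INTER_CUBIC)]))
c=manip.get_calibration('scene');s=manip.sense()
p=s['tcp_pos']
for h in(0,.019,.038): print((proj(c,p+[0,0,h])-[310,160])*4)
E
```

```text
t 3.75 tcp [0.5695 0.1563 0.1184] jawyaw -0.218 z [ 0.008 -0.002 -1.   ] F [-1.5 -0.2  2.4] gap 0.004 q [ 0.08  0.58  1.6  -0.    0.96  0.3 ]
[[225.85508482 141.28420216]]
[[227.77103906 119.5199189 ]]
[[229.72528907  97.32061484]]
```

View pics/s3.png

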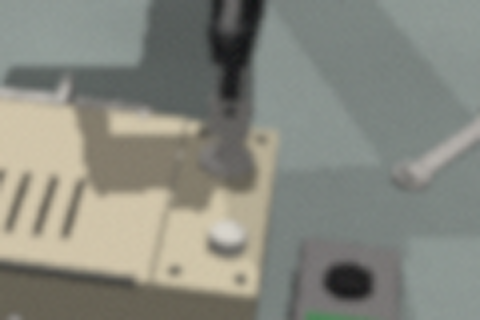

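The scene crop shows the fingertip ending at about (230,110), resting on the bow. With +2.4 N on the wrist, this confirms the real tips are about 37 mm behind the reported TCP. I'll use that offset: rise, open, lower, close.

Call:
{"name": "send_rows", "arguments": {
  "commands": [
    {"delta_pos": [0,0,2.5],"yaw": 0},
    {"delta_pos": [-0.1,0,0],"yaw": 0},
    {"delta_pos": [0,0,0],"yaw": 0},
    {"delta_pos": [0,0,0],"yaw": 0},
    {"delta_pos": [0,0,0],"yaw": 0},
    {"delta_pos": [0,0,-3],"yaw": 0},
    {"delta_pos": [0,0,-2.5],"yaw": 0},
    {"delta_pos": [0,0,0],"yaw": 0}
  ],
  "grip": -1
}}

```text
t: 4.85
tcp_pos: [0.5664, 0.156, 0.0844]
tool_rot: [0.78, 0.626, 0.0, 0.002]
force: [-0.7, 0.7, 0.2]
finger_gap: 1.001
```

Call:
{"name": "send_rows", "arguments": {
  "commands": [
    {"delta_pos": [0,0,0],"yaw": 0},
    {"delta_pos": [0,0,0],"yaw": 0},
    {"delta_pos": [0,0,0],"yaw": 0},
    {"delta_pos": [0,0,0],"yaw": 0},
    {"delta_pos": [0,0,0],"yaw": 0},
    {"delta_pos": [0,0,0],"yaw": 0},
    {"delta_pos": [0,0,0],"yaw": 0}
  ],
  "grip": 1
}}

```text
t: 5.72
tcp_pos: [0.5688, 0.1562, 0.0874]
tool_rot: [0.78, 0.626, 0.003, 0.003]
force: [-0.1, 0.3, 0.1]
finger_gap: 0.089
```

Gripped (7.6 mm). Now push home.

Call:
{"name": "send_rows", "arguments": {
  "commands": [
    {"delta_pos": [0,0,-0.5],"yaw": 0},
    {"delta_pos": [0,0,-0.4],"yaw": 0},
    {"delta_pos": [0,0,-0.1],"yaw": 0},
    {"delta_pos": [0,0,0],"yaw": 0}
  ]
}}

```text
t: 6.22
tcp_pos: [0.5689, 0.1562, 0.0797]
tool_rot: [0.78, 0.626, 0.003, 0.004]
force: [-0.4, -1.1, 4.5]
finger_gap: 0.088
```

Call:
{"name": "send_rows", "arguments": {
  "commands": [
    {"delta_pos": [0,0,-0.2],"yaw": 0},
    {"delta_pos": [0,0,-0.2],"yaw": 0},
    {"delta_pos": [0,0,-0.2],"yaw": 0}
  ]
}}

```text
t: 6.6
tcp_pos: [0.569, 0.1562, 0.079]
tool_rot: [0.78, 0.626, 0.003, 0.004]
force: [-3.6, -1.4, 15.2]
finger_gap: 0.082
```

```bash
python3 -c "
from h import *
from station import manip
s=manip.sense();state(s);print(s['ft_torque'])"
```

```text
t 6.60 tcp [0.569  0.1562 0.079 ] jawyaw -0.217 z [ 0.011 -0.003 -1.   ] F [-3.6 -1.4 15.2] gap 0.082 q [ 0.08  0.63  1.63 -0.    0.87  0.3 ]
[-0.0909685   0.93820456 -0.02129296]
```

Home at z=0.079. Sweep anticlockwise, pressed in, watching the torque.

Call:
{"name": "send_rows", "arguments": {
  "commands": [
    {"delta_pos": [0,0,-0.15],"yaw": 0.08},
    {"delta_pos": [0,0,-0.15],"yaw": 0.08},
    {"delta_pos": [0,0,-0.15],"yaw": 0.08},
    {"delta_pos": [0,0,-0.15],"yaw": 0.08}
  ]
}}

```text
t: 7.1
tcp_pos: [0.5693, 0.1563, 0.0791]
tool_rot: [0.666, 0.746, 0.005, 0.005]
force: [-3.1, -0.3, 12.9]
finger_gap: 0.085
```

```bash
python3 -c "
from h import *
from station import manip
s=manip.sense();state(s);print(s['ft_torque'])"
```

```text
t 7.10 tcp [0.5693 0.1563 0.0791] jawyaw 0.114 z [ 0.014  0.001 -1.   ] F [-3.1 -0.3 12.9] gap 0.085 q [ 0.08  0.63  1.63 -0.    0.86 -0.03]
[-0.11160109  0.79347483 -0.05793799]
```

Call:
{"name": "send_rows", "arguments": {
  "commands": [
    {"delta_pos": [0,0,-0.15],"yaw": 0.08},
    {"delta_pos": [0,0,-0.15],"yaw": 0.08},
    {"delta_pos": [0,0,-0.15],"yaw": 0.08},
    {"delta_pos": [0,0,-0.15],"yaw": 0.05}
  ]
}}

```text
t: 7.6
tcp_pos: [0.5696, 0.1564, 0.0791]
tool_rot: [0.548, 0.837, 0.006, 0.005]
force: [-2.3, -0.4, 12.6]
finger_gap: 0.083
```

```bash
python3 -c "
from h import *
from station import manip
s=manip.sense();state(s);print(s['ft_torque'])"
```

```text
t 7.60 tcp [0.5696 0.1564 0.0791] jawyaw 0.412 z [ 0.015  0.006 -1.   ] F [-2.3 -0.4 12.6] gap 0.083 q [ 0.08  0.63  1.63  0.01  0.86 -0.34]
[-0.20059148  0.82176325 -0.21400076]
```

Call:
{"name": "send_rows", "arguments": {
  "commands": [
    {"delta_pos": [0,0,-0.15],"yaw": -0.09},
    {"delta_pos": [0,0,-0.15],"yaw": -0.09},
    {"delta_pos": [0,0,-0.15],"yaw": -0.09},
    {"delta_pos": [0,0,-0.15],"yaw": -0.09},
    {"delta_pos": [0,0,-0.15],"yaw": -0.09},
    {"delta_pos": [0,0,-0.15],"yaw": -0.09},
    {"delta_pos": [0,0,-0.15],"yaw": -0.09}
  ]
}}

```text
t: 8.48
tcp_pos: [0.5691, 0.1561, 0.0791]
tool_rot: [0.784, 0.62, 0.004, 0.008]
force: [-3.2, -0.4, 13.2]
finger_gap: 0.089
```

```bash
python3 -c "
from h import *
from station import manip
s=manip.sense();state(s);print(s['ft_torque'])"
```

```text
t 8.47 tcp [0.5691 0.1561 0.0791] jawyaw -0.233 z [ 0.016 -0.007 -1.   ] F [-3.2 -0.4 13.2] gap 0.089 q [ 0.08  0.63  1.63 -0.01  0.86  0.32]
[-0.03484159  0.84903419  0.27445426]
```

Call:
{"name": "send_rows", "arguments": {
  "commands": [
    {"delta_pos": [0,0,-0.15],"yaw": -0.09},
    {"delta_pos": [0,0,-0.15],"yaw": -0.09},
    {"delta_pos": [0,0,-0.15],"yaw": -0.09},
    {"delta_pos": [0,0,-0.15],"yaw": -0.09},
    {"delta_pos": [0,0,-0.15],"yaw": -0.09},
    {"delta_pos": [0,0,-0.15],"yaw": -0.09}
  ]
}}

```text
t: 9.22
tcp_pos: [0.5685, 0.1562, 0.0791]
tool_rot: [0.923, 0.384, 0.002, 0.01]
force: [-3.1, -1.2, 12.7]
finger_gap: 0.086
```

```bash
python3 - <<'E'
from h import *
from station import manip
s=manip.sense();state(s);print(s['ft_torque'])
b=manip.snapshot('top')[140:300,230:390]
cv2.imwrite('pics/t2.png',cv2.resize(b,(600,600),interpolation=cv2.INTER_CUBIC))
c=manip.get_calibration('top');u=np.load('u.npy')
for p in [[-150,-105,70],[-152,-105,105]]: print((proj(c,U(u,[p]))-[230,140])*3.75)
E
```

```text
t 9.22 tcp [0.5685 0.1562 0.0791] jawyaw -0.783 z [ 0.011 -0.017 -1.   ] F [-3.1 -1.2 12.7] gap 0.086 q [ 0.09  0.63  1.63 -0.02  0.87  0.89]
[0.14071054 0.83338776 0.0091557 ]
[[394.73713277 465.79233381]]
[[395.59628878 471.05717302]]
```

View pics/t2.png

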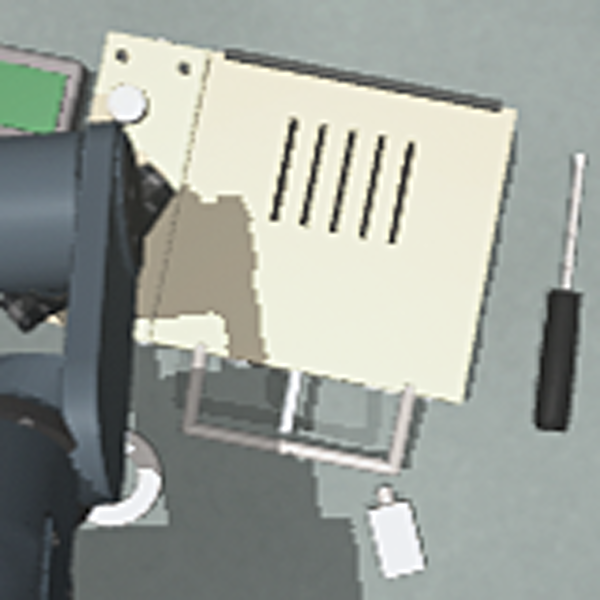

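The lid looks still shut: the bar end at (395,467) hasn't moved. I'll turn a bit further clockwise.

Call:
{"name": "send_rows", "arguments": {
  "commands": [
    {"delta_pos": [0,0,-0.15],"yaw": -0.05},
    {"delta_pos": [0,0,-0.15],"yaw": -0.05},
    {"delta_pos": [0,0,-0.15],"yaw": -0.04}
  ]
}}

```text
t: 9.65
tcp_pos: [0.5684, 0.1563, 0.0791]
tool_rot: [0.949, 0.315, 0.002, 0.01]
force: [-3.2, -1.6, 12.7]
finger_gap: 0.085
```

```bash
cat > look.py <<'E'
from h import *
from station import manip
s=manip.sense();state(s);print('tq',s['ft_torque'].round(3))
g=lambda a:cv2.cvtColor(a,cv2.COLOR_BGR2GRAY)
b=g(manip.snapshot('top')); a=g(cv2.imread('pics/top0.png'))
# slots + right front corner of lid tracked from the first picture
for n,(y0,y1,x0,x1) in dict(slots=(165,210,298,345),corner=(228,260,340,362),back=(150,180,350,375)).items():
    r=cv2.matchTemplate(b[y0-8:y1+8,x0-8:x1+8],a[y0:y1,x0:x1],cv2.TM_CCOEFF_NORMED); _,v,_,l=cv2.minMaxLoc(r); print(n,l[0]-8,l[1]-8,round(v,3))
E
python3 look.py; python3 - <<'E'
from h import *
from station import manip
c=manip.get_calibration('top');u=np.load('u.npy')
print(proj(c,U(u,[[-100,-140,100],[-101,-140,128]])))
E
```

```text
t 9.65 tcp [0.5684 0.1563 0.0791] jawyaw -0.93 z [ 0.01  -0.018 -1.   ] F [-3.2 -1.6 12.7] gap 0.085 q [ 0.09  0.63  1.63 -0.02  0.87  1.04]
tq [0.154 0.83  0.295]
slots 0 -1 0.952
corner 1 -1 0.945
back 0 0 0.988
[[353.19817046 247.41639045]
 [353.8931846  247.88021108]]
```

```bash
cat > lid.py <<'E'
from h import *
from station import manip
s=manip.sense();state(s);print('tq',s['ft_torque'].round(3))
g=lambda a:cv2.cvtColor(a,cv2.COLOR_BGR2GRAY)
b=manip.snapshot('scene'); a=g(cv2.imread('pics/scene0.png'))
for n,(y0,y1,x0,x1) in dict(slots=(198,222,292,336),frontR=(180,196,276,300),back=(214,236,290,320),fixed=(212,228,355,378)).items():
    r=cv2.matchTemplate(g(b)[y0-12:y1+4,x0-4:x1+4],a[y0:y1,x0:x1],cv2.TM_CCOEFF_NORMED); _,v,_,l=cv2.minMaxLoc(r); print(n,l[0]-4,l[1]-12,round(v,3))
cv2.imwrite('pics/s_last.png',cv2.resize(b[150:280,230:425],(780,520),interpolation=cv2.INTER_CUBIC))
c=manip.get_calibration('scene');u=np.load('u.npy')
print(proj(c,U(u,[[-100,-140,100],[-101,-140,128],[0,-40,100],[0,-40,114]])).round(1).tolist())
E
python3 lid.py
```

```text
t 9.70 tcp [0.5684 0.1563 0.0791] jawyaw -0.93 z [ 0.01  -0.018 -1.   ] F [-2.6 -0.6 12.5] gap 0.091 q [ 0.09  0.63  1.63 -0.02  0.87  1.04]
tq [0.168 0.753 0.277]
slots 0 -3 0.948
frontR 0 -7 0.996
back -1 0 0.989
fixed 0 0 0.94
[[289.6, 182.6], [289.3, 174.9], [314.0, 204.1], [314.0, 200.1]]
```

The scene tracker shows the lid front edge up by 7 px, against 7.7 predicted for 0.14 rad, with the fixed strip unchanged. The lid has sprung up. Next: release the key and move above the bar.

Call:
{"name": "send_rows", "arguments": {
  "commands": [
    {"delta_pos": [0,0,0],"yaw": 0},
    {"delta_pos": [0,0,0],"yaw": 0},
    {"delta_pos": [0,0,0],"yaw": 0},
    {"delta_pos": [0,0,4],"yaw": 0},
    {"delta_pos": [0,0,5],"yaw": 0},
    {"delta_pos": [-1,-1,3],"yaw": 0.12},
    {"delta_pos": [-2.5,-3,0],"yaw": 0.15},
    {"delta_pos": [-3,-3.4,0],"yaw": 0.15},
    {"delta_pos": [-3,-3.4,0],"yaw": 0.15},
    {"delta_pos": [-2,-2,0],"yaw": 0.1}
  ],
  "grip": 0.06
}}

```text
t: 11.0
tcp_pos: [0.4508, 0.0265, 0.1984]
tool_rot: [0.784, 0.62, 0.005, 0.011]
force: [1.1, -0.4, -0.2]
finger_gap: 0.471
```

Call:
{"name": "send_rows", "arguments": {
  "commands": [
    {"delta_pos": [0,0,0],"yaw": 0},
    {"delta_pos": [0,0,0],"yaw": 0}
  ]
}}

```text
t: 11.25
tcp_pos: [0.4502, 0.0259, 0.1982]
tool_rot: [0.786, 0.618, 0.005, 0.01]
force: [0.2, -0.7, -0.4]
finger_gap: 0.467
```

```bash
python3 lid.py
```

```text
t 11.25 tcp [0.4502 0.0259 0.1982] jawyaw -0.237 z [ 0.02  -0.011 -1.   ] F [ 0.2 -0.7 -0.4] gap 0.467 q [-0.19  0.28  1.86 -0.01  0.97  0.06]
tq [0.045 0.01  0.013]
slots 0 -3 0.95
frontR 0 -6 0.979
back -1 0 0.989
fixed 0 0 0.998
[[289.6, 182.6], [289.3, 174.9], [314.0, 204.1], [314.0, 200.1]]
```

Call:
{"name": "send_rows", "arguments": {
  "commands": [
    {"delta_pos": [-0.7,-1.3,-1.5],"yaw": 0.08},
    {"delta_pos": [0,0,-1.5],"yaw": 0},
    {"delta_pos": [0,0,0],"yaw": 0},
    {"delta_pos": [0,0,0],"yaw": 0}
  ]
}}

```text
t: 11.8
tcp_pos: [0.4474, 0.0148, 0.1678]
tool_rot: [0.758, 0.652, 0.006, 0.011]
force: [-0.0, 0.6, 0.2]
finger_gap: 0.475
```

```bash
python3 - <<'E'
from h import *
from station import manip
s=manip.sense();state(s)
im=manip.snapshot('wrist');c=manip.get_calibration('wrist');u=np.load('u.npy')+[.0013,.0014,0]
P=U(u,[[-152,35,105],[-152,-105,105],[-152,-56,105],[-141,-30,104],[-98,-30,104]])
print(((wproj(c,s,P)-[180,100])*2.5).round(0))
cv2.imwrite('pics/w4.png',cv2.resize(im[100:340,180:500],(800,600),interpolation=cv2.INTER_CUBIC))
E
```

```text
t 11.80 tcp [0.4474 0.0148 0.1678] jawyaw -0.151 z [ 0.025 -0.009 -1.   ] F [-0.   0.6  0.2] gap 0.475 q [-0.21  0.32  1.91 -0.    0.88 -0.06]
[[340. -39.]
 [340. 376.]
 [340. 245.]
 [374. 167.]
 [506. 168.]]
```

View pics/w4.png

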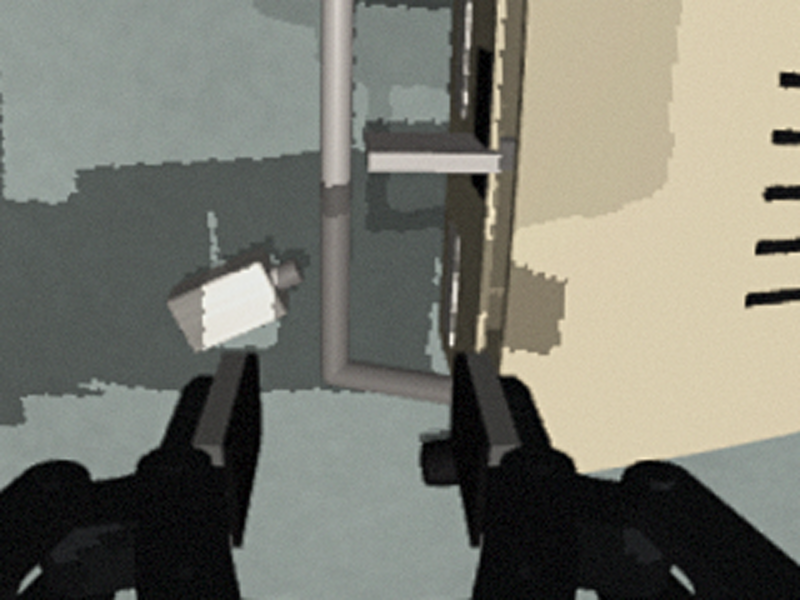

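The wrist view shows the paddle from (368,160) to (500,160) and the bar at x≈338, both within 2 mm of prediction. The fingers straddle the bar on the −y side of the paddle. Next I descend.

Call:
{"name": "send_rows", "arguments": {
  "commands": [
    {"delta_pos": [-0.6,0.1,-3],"yaw": 0},
    {"delta_pos": [0,0,-3],"yaw": 0},
    {"delta_pos": [0,0,-2],"yaw": 0},
    {"delta_pos": [0,0,0],"yaw": 0}
  ]
}}

```text
t: 12.35
tcp_pos: [0.4457, 0.0161, 0.0886]
tool_rot: [0.758, 0.652, 0.009, 0.015]
force: [0.3, 0.9, 0.3]
finger_gap: 0.472
```

```bash
cat > tip.py <<'E'
from h import *
from station import manip
s=manip.sense();state(s)
u=np.load('u.npy')+[.0013,.0014,0]
z=R.from_quat(s['tool_rot']).as_matrix()[:,2]; t=s['tcp_pos']-.037*z
d=t[:2]-u[:2];c,n=np.cos(u[2]),np.sin(u[2])
print('tip unit mm',(1000*np.array([c*d[0]+n*d[1],-n*d[0]+c*d[1],t[2]])).round(1),'F unit',(np.array([c*s['force'][0]+n*s['force'][1],-n*s['force'][0]+c*s['force'][1],s['force'][2]])).round(1))
E
python3 tip.py
```

```text
t 12.35 tcp [0.4457 0.0161 0.0886] jawyaw -0.15 z [ 0.034 -0.011 -0.999] F [0.3 0.9 0.3] gap 0.472 q [-0.21  0.47  2.   -0.01  0.64 -0.06]
tip unit mm [-150.7  -52.5  125.6] F unit [0.2 1.  0.3]
```

Call:
{"name": "send_rows", "arguments": {
  "commands": [
    {"delta_pos": [-0.5,0,-1.8],"yaw": 0},
    {"delta_pos": [0,0,-1.8],"yaw": 0},
    {"delta_pos": [-0.2,0,-1.3],"yaw": 0},
    {"delta_pos": [0,0,0],"yaw": 0}
  ]
}}

```text
t: 12.85
tcp_pos: [0.4443, 0.0156, 0.0427]
tool_rot: [0.758, 0.652, 0.013, 0.02]
force: [0.6, 0.3, -0.4]
finger_gap: 0.471
```

```bash
python3 tip.py
```

```text
t 12.85 tcp [0.4443 0.0156 0.0427] jawyaw -0.149 z [ 0.045 -0.013 -0.999] F [ 0.6  0.3 -0.4] gap 0.471 q [-0.21  0.57  2.04 -0.01  0.48 -0.06]
tip unit mm [-152.5  -53.2   79.7] F unit [ 0.6  0.4 -0.4]
```

Call:
{"name": "send_rows", "arguments": {
  "commands": [
    {"delta_pos": [-0.15,0,-0.6],"yaw": 0},
    {"delta_pos": [0.1,0.8,-0.1],"yaw": 0},
    {"delta_pos": [0.1,0.7,0],"yaw": 0},
    {"delta_pos": [0,0,0],"yaw": 0}
  ]
}}

```text
t: 13.35
tcp_pos: [0.4473, 0.0312, 0.0376]
tool_rot: [0.757, 0.652, 0.014, 0.022]
force: [0.4, -2.1, -1.4]
finger_gap: 0.471
```

```bash
python3 tip.py
```

```text
t 13.35 tcp [0.4473 0.0312 0.0376] jawyaw -0.149 z [ 0.05  -0.015 -0.999] F [ 0.4 -2.1 -1.4] gap 0.471 q [-0.18  0.58  2.04 -0.01  0.47 -0.02]
tip unit mm [-152.2  -37.3   74.5] F unit [ 0.7 -2.  -1.4]
```

Contact with the catch (about 2 N). Push it further.

Call:
{"name": "send_rows", "arguments": {
  "commands": [
    {"delta_pos": [0.05,0.5,0],"yaw": 0},
    {"delta_pos": [0.05,0.4,0],"yaw": 0},
    {"delta_pos": [0,0.1,0],"yaw": 0}
  ]
}}

```text
t: 13.72
tcp_pos: [0.4489, 0.0414, 0.0377]
tool_rot: [0.757, 0.652, 0.014, 0.023]
force: [-0.2, -2.7, -1.3]
finger_gap: 0.474
```

```bash
python3 tip.py
```

```text
t 13.72 tcp [0.4489 0.0414 0.0377] jawyaw -0.148 z [ 0.051 -0.015 -0.999] F [-0.2 -2.7 -1.3] gap 0.474 q [-0.15  0.58  2.04 -0.02  0.47  0.01]
tip unit mm [-152.2  -26.9   74.6] F unit [ 0.3 -2.7 -1.3]
```

Catch is about 15 mm aside at 2.7 N. Now grip the bar.

Call:
{"name": "send_rows", "arguments": {
  "commands": [
    {"delta_pos": [0,0,0],"yaw": 0},
    {"delta_pos": [0,0.05,0],"yaw": 0},
    {"delta_pos": [0,0.05,0],"yaw": 0},
    {"delta_pos": [0,0.05,0],"yaw": 0},
    {"delta_pos": [0,0,0],"yaw": 0}
  ],
  "grip": 1,
  "force": 50
}}

```text
t: 14.35
tcp_pos: [0.4504, 0.0413, 0.0381]
tool_rot: [0.758, 0.652, 0.015, 0.024]
force: [1.4, -1.4, -0.5]
finger_gap: 0.097
```

```bash
python3 tip.py; python3 lid.py|tail -5
```

```text
t 14.35 tcp [0.4504 0.0413 0.0381] jawyaw -0.15 z [ 0.054 -0.017 -0.998] F [ 1.4 -1.4 -0.5] gap 0.097 q [-0.15  0.58  2.03 -0.02  0.47  0.02]
tip unit mm [-150.8  -26.8   75.1] F unit [ 1.6 -1.1 -0.5]
slots 0 -3 0.949
frontR 0 -7 0.996
back -1 0 0.989
fixed 0 0 0.998
[[289.6, 182.6], [289.3, 174.9], [314.0, 204.1], [314.0, 200.1]]
```

Call:
{"name": "send_rows", "arguments": {
  "commands": [
    {"delta_pos": [0.02,0,0.6],"yaw": 0},
    {"delta_pos": [0.05,0,0.8],"yaw": 0},
    {"delta_pos": [0.1,0,0.8],"yaw": 0},
    {"delta_pos": [0.1,0,0.8],"yaw": 0},
    {"delta_pos": [0,0,0],"yaw": 0}
  ]
}}

```text
t: 15.02
tcp_pos: [0.453, 0.0409, 0.0699]
tool_rot: [0.758, 0.652, 0.014, 0.024]
force: [0.4, -3.4, -1.0]
finger_gap: 0.095
```

```bash
python3 tip.py; python3 lid.py|tail -5
```

```text
t 15.03 tcp [0.453  0.0409 0.0699] jawyaw -0.15 z [ 0.053 -0.017 -0.998] F [ 0.4 -3.4 -1. ] gap 0.095 q [-0.15  0.51  2.01 -0.02  0.57  0.02]
tip unit mm [-148.1  -26.7  106.9] F unit [ 0.9 -3.3 -1. ]
slots 0 -5 0.866
frontR -1 -12 0.98
back -1 0 0.981
fixed 0 0 0.998
[[289.6, 182.6], [289.3, 174.9], [314.0, 204.1], [314.0, 200.1]]
```

The lid is past the catch. Next I follow the arc upward.

Call:
{"name": "send_rows", "arguments": {
  "commands": [
    {"delta_pos": [0.37,-0.06,1.9],"yaw": 0},
    {"delta_pos": [0.5,-0.08,1.9],"yaw": 0},
    {"delta_pos": [0.65,-0.1,1.85],"yaw": 0},
    {"delta_pos": [0.8,-0.13,1.8],"yaw": 0},
    {"delta_pos": [0.95,-0.15,1.7],"yaw": 0}
  ]
}}

```text
t: 15.7
tcp_pos: [0.484, 0.0357, 0.1612]
tool_rot: [0.758, 0.652, 0.012, 0.022]
force: [3.5, -3.0, -6.3]
finger_gap: 0.097
```

```bash
python3 tip.py
```

```text
t 15.70 tcp [0.484  0.0357 0.1612] jawyaw -0.149 z [ 0.048 -0.018 -0.999] F [ 3.5 -3.  -6.3] gap 0.097 q [-0.15  0.37  1.85 -0.01  0.87  0.01]
tip unit mm [-116.6  -27.   198.2] F unit [ 4.  -2.5 -6.3]
```

Call:
{"name": "send_rows", "arguments": {
  "commands": [
    {"delta_pos": [1.05,-0.17,1.65],"yaw": 0},
    {"delta_pos": [1.15,-0.18,1.55],"yaw": 0},
    {"delta_pos": [1.3,-0.2,1.45],"yaw": 0},
    {"delta_pos": [1.4,-0.22,1.35],"yaw": 0},
    {"delta_pos": [1.0,-0.16,0.8],"yaw": 0},
    {"delta_pos": [0,0,0],"yaw": 0},
    {"delta_pos": [0,0,0],"yaw": 0}
  ]
}}

```text
t: 16.58
tcp_pos: [0.5349, 0.027, 0.2259]
tool_rot: [0.757, 0.653, 0.005, 0.016]
force: [-0.2, -2.4, -1.8]
finger_gap: 0.101
```

```bash
python3 tip.py
```

```text
t 16.57 tcp [0.5349 0.027  0.2259] jawyaw -0.147 z [ 0.029 -0.017 -0.999] F [-0.2 -2.4 -1.8] gap 0.101 q [-0.15  0.36  1.64 -0.01  1.11  0.  ]
tip unit mm [-64.2 -27.5 262.9] F unit [ 0.1 -2.4 -1.8]
```

θ≈0.97. Open moderately, rise clear and back away.

Call:
{"name": "send_rows", "arguments": {
  "commands": [
    {"delta_pos": [0,0,0],"yaw": 0},
    {"delta_pos": [0,0,0],"yaw": 0},
    {"delta_pos": [0,0,0],"yaw": 0},
    {"delta_pos": [0,0,0],"yaw": 0},
    {"delta_pos": [0,0,2],"yaw": 0},
    {"delta_pos": [0,0,4],"yaw": 0},
    {"delta_pos": [-2,0,4],"yaw": 0},
    {"delta_pos": [-4,0,2],"yaw": 0},
    {"delta_pos": [-4,0,0],"yaw": 0},
    {"delta_pos": [0,0,0],"yaw": 0}
  ],
  "grip": 0.3
}}

```text
t: 17.82
tcp_pos: [0.4326, 0.0294, 0.349]
tool_rot: [0.756, 0.654, 0.007, 0.016]
force: [0.3, -0.5, 0.2]
finger_gap: 0.355
```

Call:
{"name": "send_rows", "arguments": {
  "commands": [
    {"delta_pos": [0,0,0],"yaw": 0},
    {"delta_pos": [0,0,0],"yaw": 0}
  ]
}}

```text
t: 18.08
tcp_pos: [0.434, 0.0293, 0.3493]
tool_rot: [0.756, 0.654, 0.008, 0.016]
force: [0.0, -0.5, -0.1]
finger_gap: 0.352
```

```bash
python3 lid.py | head -2; python3 - <<'E'
from h import *
from station import manip
a=manip.snapshot('top')[130:310,170:410]; b=cv2.imread('pics/s_last.png')
cv2.imwrite('pics/end.png',np.vstack([cv2.resize(b,(450,300)),cv2.resize(a,(450,300))]))
E
```

```text
t 18.07 tcp [0.434  0.0293 0.3493] jawyaw -0.145 z [ 0.034 -0.014 -0.999] F [ 0.  -0.5 -0.1] gap 0.352 q [-0.18  0.07  1.67 -0.01  1.36 -0.04]
tq [-0.004  0.038 -0.024]
```

View pics/end.png

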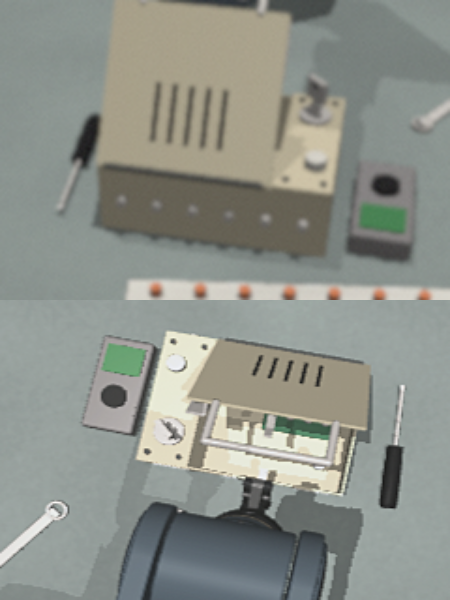

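The lid stands well open in both views, the bystanders are where they were, and the robot is clear with wrist force near 0. Handing in.

```bash
python3 -c "
from station import manip
print(manip.sign_off())"
```

```text
the job is handed in; nothing more can be done
None
```

The interlock unit is open and the job is handed in at about 18 s on the robot's clock.

**What I did**
- **Unlocking:** I pushed the key home and turned it anticlockwise to about −0.57, then clockwise to its stop. The lid sprung up by about 7 px in the scene view, against 7.7 px predicted for 0.14 rad.
- **Opening:** I pushed the catch aside by an estimated 15 mm, gripped the bar and lifted the lid along its arc. I then let go and backed away.

**Last checks**
- **Lid:** It stands at about 0.97 rad (56°), worked out from the gripper's position when I let go. The final pictures show it well open.
- **Bystanders:** The screwdriver, multimeter, end cap and spanner look unmoved. The flange and adapter were hidden by the arm and the tray was outside the crop, so I did not see these three at the end. The arm did not go near them.
- **Contact:** The arm is clear, with wrist force near 0.

**Failed or disagreed**
- The first grasp on the key closed on nothing. A light probe on the bow showed the real fingertips end about 37 mm behind the reported TCP; I used that offset from then on.
- The first check for the sprung lid, from the top camera, wrongly looked "shut". That view barely shows the rise; the scene camera settled it.
- I did not see the catch spring back. I infer it from the fingers having lifted clear of the paddle.

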